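Load a vial into the parked rocking mixer and lock the keeper bar

TASK

Put the loose vial that lies on the bench into the empty pair of saddles on the rocking mixer: the deck is parked on a slope, so it rolls away unless both saddles hold it. Then lock both vials in with the loose keeper bar: tilt the bar to pass its long eye over the stud's wide head, then lower the other end over the pin until the bar lies flat on both supports, and let go. Leave the vial already in the mixer in its saddles, and do not knock the beaker or the brown bottle about.

Things in the scene. Friction and masses are not known exactly. Their poses are not given: they have to be found in the camera images.
- deck: Steel deck of the rocking mixer (white box on the bench), 204 x 112 mm, fixed, parked tilted 0.08 rad (5 deg), the far edge (-x) low. Origin: centre of its upper face, 47 mm above the bench. Axes: x along it, uphill, towards the robot; y across it, level, to the right as the robot sees it; z square to it. Its four points have the same axes. A vial on the bare deck rolls downhill.
- empty_saddle (a point): Where the middle of the loose vial's glass belongs: 22 mm in x from the deck's centre, 13.6 mm above the deck. Two grey saddles, centres at y = +24 and -24 mm, each 10 mm along y, 30 mm along x, 9 mm high, with two round lugs that hold the glass; the vial lies along y, either way round, cap outside the saddles. 38 mm between them is free for fingers down to the deck. Catches a vial within 5 mm.
- full_saddle (a point): Middle of the other pair of saddles, the same in shape, 54 mm farther from the robot (-x); it holds the other vial.
- held_mid (a point): The vial that already lies in the mixer, middle of its glass, z along it towards the cap. Same kind of vial, 16 mm glass. It stays there.
- stud (a point): On the axis of the T-headed steel stud at the deck's low, far (-x) end, at the top of its support block (18 mm along x, 32 along y, 23 mm above the deck), where the bar's underside rests. Round shank 8 mm thick; head: flat bar 44 mm along x, 10 mm along y, 6 mm thick, round ends, centred on the shank, underside 11 mm and top 17 mm above this point.
- pin (a point): Foot of the plain pin at the high, near (+x) end of the deck, 148 mm from the stud: on its axis, at the top of an equal support block, 23 mm above the deck. The pin is 8 mm thick, tapers to about 4 mm and is 11 mm high; no head.
- vial_mid (a point): Loose vial: glass, white screw cap, 105 mm long, 21 g, lying on its side on the bench, free to roll. Point on its axis in the middle of the glass, 44 mm from the foot, 8 mm above the bench; z points along the vial to the cap. Glass 16 mm thick; cap 18.6 mm thick, from 41 to 61 mm past this point.
- grip (a point): Keeper bar: flat steel bar 194 x 34 x 4 mm, 0.14 kg, loose on the bench, with an upright black grip rib in its middle: 44 mm along x, 10 mm thick along y, from 4 to 32 mm above the bar's underside. Point in the rib, 20 mm above the underside, at the balance point. Axes: x along the bar from the eye end (lying away from the robot) to the hole end, y across, z up through the rib.
- eye (a point): Centre of the bar's oblong eye, at the underside, 74 mm from the middle in the bar's -x. Eye 34 mm along x, 18 mm wide; rim beyond it 9 mm. Too short for the stud's head when level: with the -x end tipped down some 28 deg to the deck the head's -x end goes in first; draw the bar to +x, rim towards the shank, until the eye's other end clears the head's +x end.
- hole (a point): Centre of the hole at the bar's other end, at the underside, 74 mm from the middle in +x: 22 mm along x, 16 mm across. It drops over the pin.
- beaker: Bystander: glass beaker, 52 mm wide, 70 mm high, origin at its underside.
- reagent_bottle: Bystander: brown bottle with a blue cap, 70 mm wide, 138 mm high, origin at its underside.
Things that resemble listed ones, but are neither listed nor needed, are in the scene too. What is shaped like the part that bears held_mid but turquoise is not meant.

How it is judged:
By the outcome, as a careful person would: the job done as asked, in the order asked, and still so for the second after the job is handed in, with the robot touching nothing.
It also fails if it takes over 64 s, if anything falls off the work surface, if the arm or the gripper's body presses on something with over 40 N, if the wrist force passes 120 N, or if a joint passes its speed limit or range.

ROBOT

A 7-joint arm with a two-finger parallel gripper is mounted at the origin on a cart in front of the work surface, level with it; the furniture and walls round the work are solid. World frame = base frame: x ahead of the robot, y to its left, z up, the work surface at z = 0. Lengths are in m, angles in rad, forces in N, time in s.
With the tool pointing down it reaches from about 0.425 to 1.025 m from the base axis. Payload 3.6 kg.
Tool frame: the origin (TCP) lies at the very end of the fingers, on their centre line; the grasp point (between the pads) lies 19 mm behind it; z points along the fingers, y is the line along which they close (so a half turn about z gives the same grasp; the last joint's range is limited). The gripper opens to 85 mm and grips with 20 to 120 N. Pads are 22 mm wide; open, the fingers measure 114 mm over their backs; the gripper's body (76 mm by 85 mm) begins 54 mm behind the grasp point. The pads swing forward as they close: fully open they stand 13 mm farther back than shut.
Start: joints at [-1.292, 0.591, 0.048, 1.609, -0.033, 0.943, -0.034], TCP at [0.264, 0.675, 0.231] pointing down, gripper open.
Joint ranges: [-2.69, 2.69], [-0.47, 2.24], [-1.27, 1.36], [0.19, 2.51], [-1.53, 4.68], [0.08, 2.07], [-3.09, 3.09]. Speed limits (rad/s): [2.57, 2.57, 3.14, 3.14, 3.14, 3.14, 3.14].

INTERFACE

Orientations are given as a unit quaternion [w, x, y, z].
In Python, from cell import manip gives the robot as it stands. Calls block until the motion is done:
- manip.goto(position, orientation): joint-space move of the TCP to a pose.
- manip.move_l(position, v=0.15, rotation=None, contact_N=None): straight line of the TCP; rotation=None keeps the orientation; v is the mean speed in m/s. With contact_N (N) it stops when the force on the tool has changed by that much, and returns True; else False.
- manip.movej(angles): joint-space move.
- manip.command_gripper(opening, grip_force=None): finger opening in m; grip_force is the grip in N (None keeps the last); returns when the fingers have stopped.
- manip.pause(seconds).
- manip.inverse_kinematics(position, orientation): joint angles nearest the present ones, or None.
- manip.snapshot(name): name is "scene" or "top" or "wrist"; returns a dict with "pixels" (400x640x3 uint8, blue, green, red), "K" (3x3 intrinsics, pixels), "rvec" (rotation vector, rad) and "tvec" (3), from world to camera coordinates, as OpenCV has them. Camera axes: x right, y down, z forward; pixel columns grow to the right and rows downward; lengths in m; the calibration is good to about 2 mm. A picture is of the moment at which its call begins. There is no depth.
A pose or a line that the arm cannot do raises manip.Unreachable and nothing moves.
- manip.close_job(): hands the job in; it is judged then, once.
Readings, each from a call of its own:
- manip.get_time_s(): time.
- manip.get_joint_positions(): joint angles.
- manip.get_qd(): joint speeds.
- manip.get_joint_efforts(): joint torques, N m.
- manip.get_ee_pos(): TCP position.
- manip.get_orientation(): TCP orientation.
- manip.get_ft_force(): force on the tool from outside, world axes, zero at the start.
- manip.get_moment(): the same for the moment, N m.
- manip.get_gripper_width(): finger opening in m.
- manip.get_gripper_force(): force on a finger pad.
Only numpy, scipy, OpenCV 4.12 (cv2) and the standard library are available. Lean on these libraries where they do the work, as an engineer would, in place of code of your own. Each camera call takes 0.05 s, during which the arm holds its last target. There are 200 camera calls.

## Working session

There is one attempt and no reset: what is moved stays moved. The work goes in short steps, each a Python script; the robot and the scene stay as the last script left them, time stands still between calls to the robot, and variables do not carry over. Pictures are saved under pics/ and viewed, at most 13 in all, crops included, and the job is handed in when it is done.

```bash
ls; mkdir -p pics; python3 - <<'E'
from cell import manip
import cv2,numpy as np
for n in("scene","top"):
    s=manip.snapshot(n); cv2.imwrite(f"pics/{n}0.png",s["pixels"]); 
    R=cv2.Rodrigues(np.array(s["rvec"],float))[0]; print(n,s["K"],-R.T@np.array(s["tvec"]).ravel(),R[2])
print(manip.get_time_s(),manip.get_orientation())
E
```

```text
pics
scene [[362.02988664   0.         319.85725656]
 [  0.         362.02988664 201.08025111]
 [  0.           0.           1.        ]] [ 0.17610823 -0.69376163  0.58865634] [ 0.43668166  0.65836526 -0.61307774]
top [[490.41426608   0.         318.30207291]
 [  0.         490.41426608 203.51124226]
 [  0.           0.           1.        ]] [ 0.50116515 -0.13865766  1.0979438 ] [ 0.05621206  0.00384247 -0.99841146]
0.1 [-1.34109126e-04  1.85281588e-01  9.82684944e-01 -1.00841982e-03]
```

View pics/scene0.png

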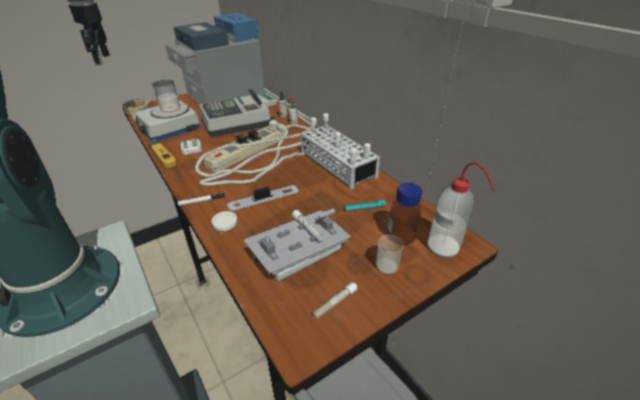

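View pics/top0.png

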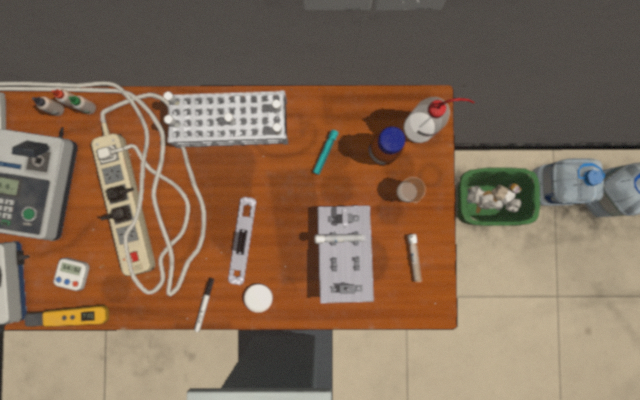

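The top view shows these candidates:
- **Loose vial:** (414,257), white cap at the upper end. Look-alikes are the turquoise vial (325,152), the white pen (205,303) and the held vial (340,239) on the deck. I choose (414,257).
- **Bar:** (242,240), with its black rib.
- **Mixer deck:** (345,254), with the stud at about (343,217) and the pin at about (346,288).
- **Bystanders:** beaker (410,190) and bottle (388,143).

```bash
cat > h.py <<'E'
from cell import manip
import cv2,numpy as np
from scipy.spatial.transform import Rotation as Ro
def snap(n,f=None):
    s=manip.snapshot(n)
    if f: cv2.imwrite(f"pics/{f}.png",s["pixels"])
    s["R"]=cv2.Rodrigues(np.array(s["rvec"],float))[0]; s["t"]=np.array(s["tvec"],float).ravel(); s["K"]=np.array(s["K"]); s["c"]=-s["R"].T@s["t"]
    np.save("last_"+n+".npy",np.array([s],dtype=object),allow_pickle=True); return s
def last(n): return np.load("last_"+n+".npy",allow_pickle=True)[0]
def ray(s,uv): 
    d=s["R"].T@np.linalg.solve(s["K"],[uv[0],uv[1],1.]); return s["c"],d/np.linalg.norm(d)
def onz(s,uv,z):
    c,d=ray(s,uv); return c+d*(z-c[2])/d[2]
def onplane(s,uv,p,n):
    c,d=ray(s,uv); return c+d*((p-c)@n)/(d@n)
def proj(s,p): 
    q=s["K"]@(s["R"]@np.asarray(p)+s["t"]); return q[:2]/q[2]
def quat(z,y):
    z=np.array(z,float);z/=np.linalg.norm(z);y=np.array(y,float);y-=z*(y@z);y/=np.linalg.norm(y)
    q=Ro.from_matrix(np.c_[np.cross(y,z),y,z]).as_quat(); return q[[3,0,1,2]]
E
python3 - <<'E'
from h import *
s=snap("top")
for n,uv,z in [("vcap",(412,238),.009),("vfoot",(417,280),.008),("eyeend",(249,200),.004),("holeend",(236,281),.004),("rib",(241,242),.03),("stud",(343,217),.08),("pin",(346,288),.07),("deck",(345,254),.047),("beaker",(409,190),.03)]:
    print(n,onz(s,uv,z).round(3))
c=s["pixels"][185:315,215:435]; cv2.imwrite("pics/crop0.png",cv2.resize(c,None,fx=3.6,fy=3.6,interpolation=cv2.INTER_CUBIC))
# view from above between
y=[0,1,0]
p=onz(s,(380,256),.03); print(p)
manip.goto([p[0]-.05,p[1],.36],quat([0,0,-1],[0,-1,0])); w=snap("wrist","w1"); print(manip.get_time_s(),w["c"],w["R"][2], manip.get_joint_positions())
E
```

```text
vcap [ 0.485 -0.342  0.009]
vfoot [ 0.393 -0.352  0.008]
eyeend [0.571 0.021 0.004]
holeend [0.391 0.048 0.004]
rib [0.478 0.034 0.03 ]
stud [ 0.53  -0.186  0.08 ]
pin [ 0.383 -0.192  0.07 ]
deck [ 0.452 -0.191  0.047]
beaker [ 0.59  -0.333  0.03 ]
[ 0.4469504 -0.2679109  0.03     ]
3.55 [ 0.47114134 -0.26779597  0.50338768] [-0.28677177 -0.0022479  -0.95799629] [-0.34591342  0.19513854  1.00079803  2.0198654  -0.19213108  1.02385805
 -0.82243071]
```

View pics/crop0.png

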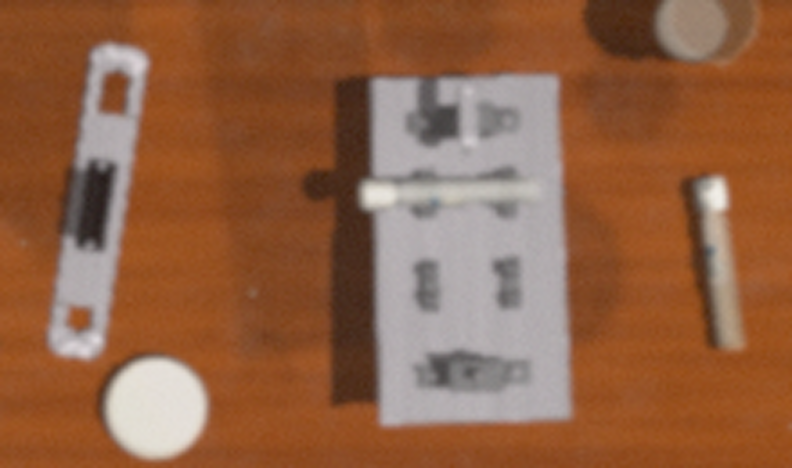

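View pics/w1.png

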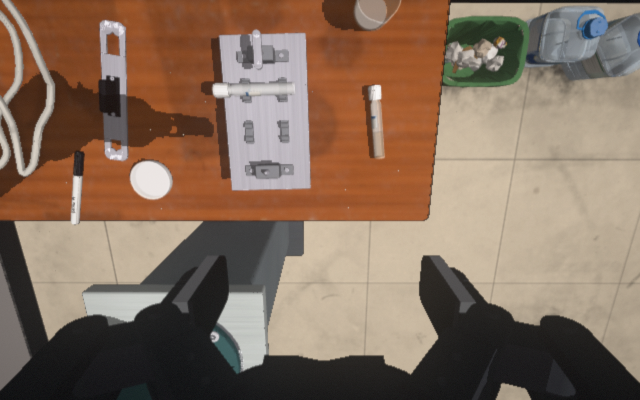

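The crop confirms the choice. The loose vial has its white cap up at crop (711,193) and its foot at (732,345). The empty saddles are at (427,285) and (509,283), the stud at (470,118), the pin at (470,372), and the bar's eye at (118,90). Next I take a closer wrist view of the vial and deck.

```bash
python3 - <<'E'
from h import *
manip.goto([.42,-.25,.2],quat([0,0,-1],[0,-1,0])); w=snap("wrist","w2"); print(manip.get_time_s(),w["c"])
E
python3 - <<'E'
import cv2
i=cv2.imread("pics/w2.png"); cv2.imwrite("pics/w2b.png",cv2.resize(i[0:330,60:560],None,fx=1.6,fy=1.6,interpolation=cv2.INTER_CUBIC))
E
```

```text
4.2917 [ 0.49400388 -0.25132985  0.34427024]
```

View pics/w2b.png

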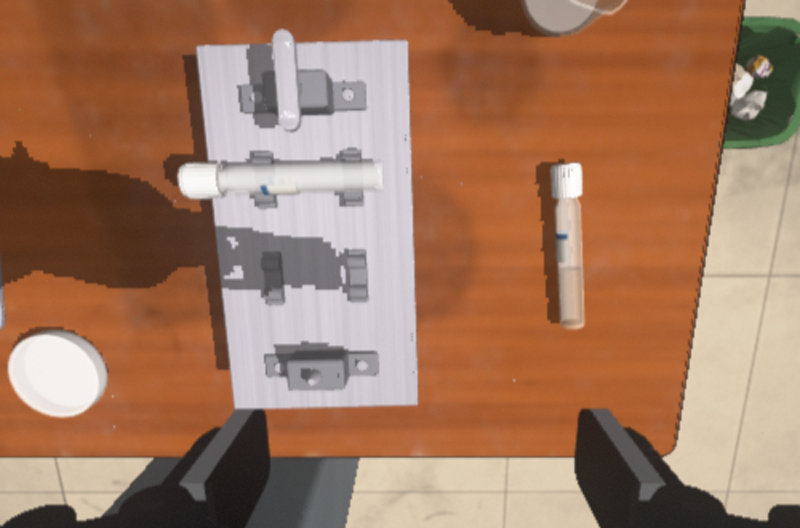

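The wrist crop shows the deck corners at (197,46), (408,41), (417,405) and (234,409). The stud head runs (284,32)–(289,128) and the pin tip is at (313,377). The vial runs from its cap end (566,163) to its foot (572,327).

```bash
python3 - <<'E'
from h import *
w=last("wrist"); f=lambda x,y:(60+x/1.6,y/1.6)
# deck: corners on its tilted plane; iterate pose (x,y,yaw)
c0=np.array([.455,-.19,.047]); yaw=0.
px=[f(197,46),f(408,41),f(417,405),f(234,409)]  # far-left, far-right, near-right, near-left
def frame(yaw):
    h=np.array([-np.cos(yaw),-np.sin(yaw),0]); x=h*np.cos(.08)+np.array([0,0,np.sin(.08)]); y=np.array([np.sin(yaw),-np.cos(yaw),0]); return x,y,np.cross(x,y)
for k in range(8):
    X,Y,Z=frame(yaw); P=[onplane(w,p,c0,Z) for p in px]
    c0=np.mean(P,0); c0[2]=.047
    d=(P[2]+P[3]-P[0]-P[1]); yaw=np.arctan2(-d[1],-d[0])
print("deck",c0,yaw,Z,"len",np.linalg.norm(P[2]-P[1]),np.linalg.norm(P[3]-P[0]),np.linalg.norm(P[1]-P[0]),np.linalg.norm(P[2]-P[3]))
D=lambda q:c0+np.c_[X,Y,Z]@np.array(q)
inv=lambda p:np.c_[X,Y,Z].T@(p-c0)
pt=inv(onplane(w,f(313,377),D([0,0,.034]),Z)); print("pin tip in deck",pt)
for q in((284,32),(289,128)): print("head",inv(onplane(w,f(*q),D([0,0,.040]),Z)))
for q,z in(((182,180),.0136),((382,176),.0136)): print("held",inv(onplane(w,f(*q),D([0,0,z]),Z)))
for q in((266,274),(357,275)): print("saddle",inv(onplane(w,f(*q),D([0,0,.006]),Z)))
a=onz(w,f(566,163),.0093);b=onz(w,f(572,327),.008);print("vial",a,b,np.linalg.norm(a-b))
s=last("top");f2=lambda x,y:(215+x/3.6,185+y/3.6)
print("top: vial",onz(s,f2(710,176),.009),onz(s,f2(730,349),.008))
print("top deck",np.mean([onplane(s,f2(*q),c0,Z) for q in((372,76),(557,74),(571,419),(381,426))],0))
E
```

```text
deck [ 0.45349344 -0.19155857  0.047     ] 0.022840325786968083 [0.07989385 0.00182512 0.99680171] len 0.2029881689859526 0.20309225658288846 0.11126781947302201 0.11131651422835571
pin tip in deck [0.07121703 0.00128841 0.034     ]
head [-9.49720608e-02  7.01248730e-05  4.00000000e-02]
head [-0.05360545 -0.00072945  0.04      ]
held [-0.03265378 -0.06551756  0.0136    ]
held [-0.03243368  0.04036906  0.0136    ]
saddle [ 0.01904426 -0.02753233  0.006     ]
saddle [0.02071348 0.02372705 0.006     ]
vial [ 0.49464716 -0.34095314  0.0093    ] [ 0.3886179  -0.35390489  0.008     ] 0.10682528685885034
top: vial [ 0.49443913 -0.34226234  0.009     ] [ 0.38866896 -0.35323999  0.008     ]
top deck [ 0.45342049 -0.19254493  0.04700765]
```

```bash
cat >> h.py <<'E'
c0=np.array([.4535,-.192,.047]); yaw=.0228
_h=np.array([-np.cos(yaw),-np.sin(yaw),0]); X=_h*np.cos(.08)+np.array([0,0,np.sin(.08)]); Y=np.array([np.sin(yaw),-np.cos(yaw),0]); Z=np.cross(X,Y)
DR=np.c_[X,Y,Z]
D=lambda q:c0+DR@np.array(q,float)
inv=lambda p:DR.T@(p-c0)
E
python3 - <<'E'
from h import *
m=np.array([.4323,-.3486,.003]); vy=np.array([-.115,.99,0])
dn=[0,0,-1]
T=D([.022,0,.0136])-[0,0,.005]
for s in(1,-1):
  qa=quat(dn,s*vy); Rz=Ro.from_rotvec([0,0,np.pi/2]).as_matrix()
  # rotate so that vial z (world +x-ish) goes to -Y (cap to +y world) or +Y
  a=manip.inverse_kinematics(m,qa)
  for nm,yy in(("capL",-_h if False else X),("capR",-X)):
    # tool y = s*vy ; capL is +90deg about z: vy(+y) -> -x world = deck +X ; capR: -> -X
    print(s,nm,None if a is None else np.round(a,2),(lambda j:None if j is None else np.round(j,2))(manip.inverse_kinematics(T,quat(dn,s*yy*[1,1,0]))))
# bar placing poses: tool pitch (deg) relative to vertical, at the grip end poses
for p in(-20,-10,0,10,20,25,30,35):
  r=np.deg2rad(p); z=np.array([-np.sin(r),0,-np.cos(r)])  # + : points back to robot
  o=[]
  for q in([0,0,.03],[-.02,0,.08],[0,0,.12]):
    for s in(1,-1):
      j=manip.inverse_kinematics(D(q),quat(z,s*Y)); o.append(j is not None)
  print(p,o)
for p in(-30,-20,-10,0,20):
  r=np.deg2rad(p); z=np.array([-np.sin(r),0,-np.cos(r)])
  print(p,[manip.inverse_kinematics([.478,.034,h],quat(z,[s,.0,0]@np.array([[.15,.99,0],[0,0,0],[0,0,0]]))) is not None for h in(.01,.15) for s in(1,-1)])
print(T)
E
```

```text
1 capL [-0.09  1.15  1.13  2.14 -1.41  0.99 -2.69] [-0.28  0.81  0.89  2.3  -1.22  0.64 -1.55]
1 capR [-0.09  1.15  1.13  2.14 -1.41  0.99 -2.69] [ 0.19  0.6   0.17  2.29 -0.36  0.28  0.7 ]
-1 capL [ 0.29  0.79  0.43  2.12 -0.86  0.4  -0.03] [ 0.19  0.6   0.17  2.29 -0.36  0.28  0.7 ]
-1 capR [ 0.29  0.79  0.43  2.12 -0.86  0.4  -0.03] [-0.28  0.81  0.89  2.3  -1.22  0.64 -1.55]
-20 [True, True, True, True, True, True]
-10 [True, True, True, True, True, True]
0 [True, True, True, True, True, True]
10 [True, True, True, True, True, True]
20 [True, True, True, True, True, True]
25 [True, True, True, True, True, True]
30 [True, True, True, True, True, True]
35 [True, True, True, True, True, True]
-30 [False, False, False, False]
-20 [True, True, True, True]
-10 [True, True, True, True]
0 [True, True, True, True]
20 [True, True, True, True]
[ 0.43266262 -0.19247517  0.05731463]
```

```bash
python3 - <<'E'
from h import *
m=np.array([.4323,-.3486,.003]); q=quat([0,0,-1],[.115,-.99,0]); up=np.array([0,0,1])
qp=quat([0,0,-1],-X*[1,1,0]); T=D([.022,0,.0136])-[0,0,.005]
manip.command_gripper(.05,25)
manip.goto(m+.1*up,q); manip.move_l(m+.02*up,.2); 
print("c",manip.move_l(m,.06,contact_N=8),manip.get_ee_pos())
manip.command_gripper(0.0,25); print("w",manip.get_gripper_width())
manip.move_l(m+.12*up,.25)
manip.goto(T+.07*up,qp); print(manip.get_gripper_width(),manip.get_time_s()); w=snap("wrist","w3"); snap("scene","s3")
i=cv2.imread("pics/w3.png"); j=cv2.imread("pics/s3.png")[170:300,200:400]
cv2.imwrite("pics/m3.png",cv2.vconcat([cv2.resize(i[60:380,120:520],(560,448)),cv2.resize(j,(560,150*1))]))
E
```

```text
c False [ 0.43207486 -0.34854304  0.0027472 ]
w 0.014521724471859171
0.01477154359272671 8.25
```

View pics/m3.png

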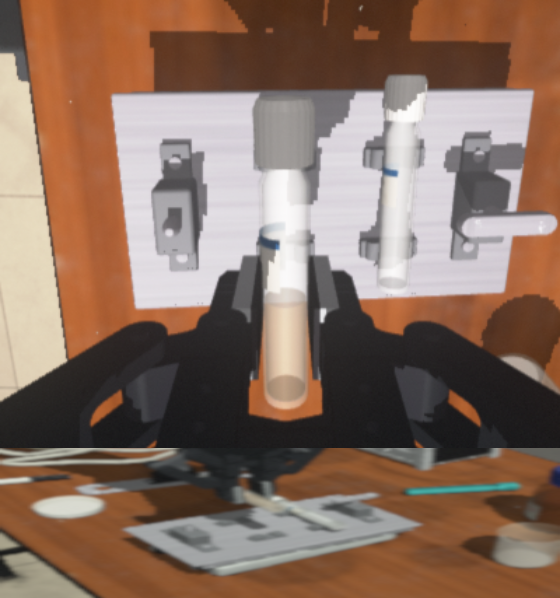

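The vial is held, with its cap towards the camera and the empty saddles below it. I check its pitch in the grip by projection before lowering.

```bash
python3 - <<'E'
from h import *
w=last("wrist"); T=D([.022,0,.0136])+[0,0,.07]
u=lambda p:(np.array(p)-[120,60])*1.4
print(w["K"][0,0],manip.get_ee_pos(),T)
for deg in(-10,-5,0,5,10):
  r=np.deg2rad(deg); a=-Y*np.cos(r)+np.array([0,0,1])*np.sin(r)
  s=[]
  for d,R in((.061,.0093),(.041,.0093),(.041,.008),(-.044,.008)):
    p=T+a*d; s+=[u(proj(w,p))[1].round(), (1.4*w["K"][0,0]*2*R/(w["R"]@p+w["t"])[2]).round(1)]
  print(deg,s)
E
```

```text
326.47855037944225 [ 0.4325298  -0.19386253  0.12674345] [ 0.43266262 -0.19247517  0.13231463]
-10 [np.float64(97.0), np.float64(58.5), np.float64(160.0), np.float64(57.6), np.float64(160.0), np.float64(49.5), np.float64(407.0), np.float64(46.4)]
-5 [np.float64(96.0), np.float64(60.7), np.float64(161.0), np.float64(59.0), np.float64(161.0), np.float64(50.7), np.float64(400.0), np.float64(45.3)]
0 [np.float64(97.0), np.float64(63.0), np.float64(163.0), np.float64(60.4), np.float64(163.0), np.float64(52.0), np.float64(393.0), np.float64(44.3)]
5 [np.float64(99.0), np.float64(65.4), np.float64(166.0), np.float64(61.9), np.float64(166.0), np.float64(53.3), np.float64(385.0), np.float64(43.3)]
10 [np.float64(103.0), np.float64(68.0), np.float64(170.0), np.float64(63.4), np.float64(170.0), np.float64(54.5), np.float64(377.0), np.float64(42.4)]
```

```bash
python3 - <<'E'
from h import *
up=np.array([0,0,1]); T=D([.022,0,.0136])-[0,0,.005]
print(manip.move_l(T+.015*up,.2)); F0=manip.get_ft_force()
print(manip.move_l(T-.001*up,.04,contact_N=5),manip.get_ee_pos()-T,np.subtract(manip.get_ft_force(),F0))
manip.command_gripper(.032); manip.pause(.2)
manip.move_l(T+.1*up,.25); snap("wrist","w4"); print(manip.get_time_s())
# on to bar viewpoint
manip.goto([.45,.0,.2],quat([0,0,-1],[0,-1,0])); w=snap("wrist","w5"); print(manip.get_time_s())
i=cv2.imread("pics/w4.png"); j=cv2.imread("pics/w5.png")
cv2.imwrite("pics/m4.png",cv2.vconcat([cv2.resize(i[60:260,120:520],(600,300)),cv2.resize(j[0:300,120:520],(600,300),dst=None,interpolation=cv2.INTER_AREA) if False else cv2.resize(j[0:300,100:700],(540,300)).copy() if False else cv2.copyMakeBorder(j[0:300],0,0,0,0,0)[:, :600]]))
E
```

```text
False
True [ 2.01688383e-04 -8.74611775e-05 -6.59933766e-04] [-0.48482407  0.31566824  5.19752797]
10.3333
11.8833
```

View pics/m4.png

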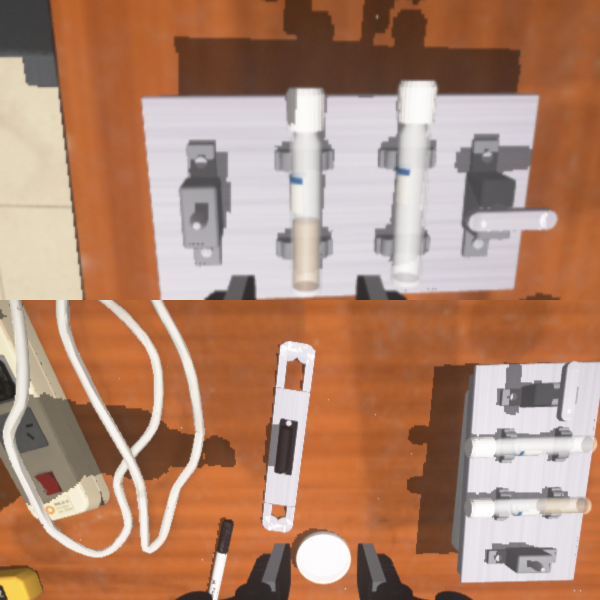

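The vial is seated in both saddles: in the upper picture it lies over the saddles at (305,155) and (305,243). In the lower picture the bar's eye end is at (297,42), its hole end at (277,230) and the rib top at (286,146), using rows of the w5 image.

```bash
python3 - <<'E'
from h import *
w=last("wrist"); im=w["pixels"].astype(int)
a=onz(w,(297,42),.004);b=onz(w,(277,230),.004); print("ends",a,b,np.linalg.norm(a-b),(a+b)/2)
# bar mask: low saturation bright, plus black rib, in the box
hsv=cv2.cvtColor(w["pixels"],cv2.COLOR_BGR2HSV); m=((hsv[...,1]<70)&(hsv[...,2]>110)).astype(np.uint8); 
n,l,st,ce=cv2.connectedComponentsWithStats(m)
k=[i for i in range(1,n) if 255<ce[i][0]<320 and ce[i][1]<232 and st[i][4]>200]; 
ys,xs=np.where(np.isin(l,k)); P=np.array([onz(w,p,.004)[:2] for p in zip(xs,ys)],np.float32)
print([st[i] for i in k],cv2.minAreaRect(P))
dk=(hsv[...,2]<60).astype(np.uint8); n,l,st,ce=cv2.connectedComponentsWithStats(dk)
for i in range(1,n):
  if 265<ce[i][0]<305 and 100<ce[i][1]<190 and st[i][4]>100: 
    ys,xs=np.where(l==i); print("rib",st[i],cv2.minAreaRect(np.array([onz(w,p,.032)[:2] for p in zip(xs,ys)],np.float32)))
E
```

```text
ends [0.57754773 0.02349989 0.004     ] [0.38637549 0.04990553 0.004     ] 0.19298725626828042 [0.48196161 0.03670271 0.004     ]
[array([ 262,   41,   54,  192, 4789], dtype=int32)] ((0.48141348361968994, 0.036978233605623245), (0.03465144708752632, 0.19444705545902252), 81.55982971191406)
rib [276 125  17  47 274] ((0.48040053248405457, 0.03609224408864975), (0.012047928757965565, 0.04427772015333176), 81.72419738769531)
```

```bash
cat >> h.py <<'E'
TZ=.006
def pose(th,ex,ez,oy=0.):
    """bar config (deg, mm: eye centre at underside in the stud frame) -> TCP pose"""
    r=np.deg2rad(th); u=np.cos(r)*X+np.sin(r)*Z; n=np.cross(u,Y)
    return D([-.074+ex/1e3,oy/1e3,.023+ez/1e3])+.074*u+TZ*n, quat(-n,Y)
E
cat > clr.py <<'E'
import numpy as np
def box(x0,x1,z0,z1,s=.5):
    xs=np.arange(x0,x1+.01,s);zs=np.arange(z0,z1+.01,s);return np.array([(x,z) for x in xs for z in zs])
OB=np.r_[box(-22,22,11,17),box(-4,4,0,11)]; BL=box(-9,9,-8,-.0)
EYE=[(-26,-17,0,4),(17,120,0,4)]; RAIL=[(-26,120,0,4)]
def c(th,ex,ez):
    r=np.deg2rad(th);u=np.array([np.cos(r),np.sin(r)]);n=np.array([-u[1],u[0]])
    def d(P,B):
        q=P-[ex,ez];a,b=q@u,q@n;m=9
        for x0,x1,z0,z1 in B:
            dx=np.maximum(x0-a,a-x1);dz=np.maximum(z0-b,b-z1)
            m=min(m,np.where((dx>0)&(dz>0),np.hypot(dx,dz),np.maximum(dx,dz)).min())
        return m
    return d(OB,EYE),d(BL,RAIL)
W=[(28,-10.5,50),(28,-10.5,12.5),(28,5,12.5),(26,9.5,12.3),(22,9.7,10.5),(18,9.6,8.3),(14,9.3,6),(10,8.8,4.2),(7,8,3),(5,3,2.5),(5,0,2.5),(0,0,.3)]
if __name__=="__main__":
    for a,b in zip(W,W[1:]):
        L=[c(*(np.array(a)+(np.array(b)-a)*t)) for t in np.linspace(0,1,12)]; print(b,np.min(L,0).round(1))
E
python3 clr.py
python3 - <<'E'
from h import *
from clr import W
for w in W: print(w, manip.inverse_kinematics(*pose(*w)) is not None,end=" ")
b=np.array([.4810,.0366,TZ]); up=np.array([0,0,1]); q=quat([0,0,-1],[-.1447,-.9895,0])
manip.command_gripper(.04,80)
manip.goto(b+.06*up,q); manip.move_l(b+.02*up,.15); print(manip.move_l(b,.05,contact_N=8),manip.get_ee_pos()-b)
manip.command_gripper(0.,80); print(manip.get_gripper_width())
manip.move_l(b+.14*up,.25); print(manip.get_gripper_width(),manip.get_time_s())
E
```

```text
(28, -10.5, 12.5) [3.5 9. ]
(28, 5, 12.5) [2.9 4.5]
(26, 9.5, 12.3) [1.8 2.9]
(22, 9.7, 10.5) [1.8 2.7]
(18, 9.6, 8.3) [2.1 2.1]
(14, 9.3, 6) [2.6 1.4]
(10, 8.8, 4.2) [2.8 1. ]
(7, 8, 3) [2.8 0.9]
(5, 3, 2.5) [2.4 0.9]
(5, 0, 2.5) [2.6 1.4]
(0, 0, 0.3) [2.6 0.3]
(28, -10.5, 50) True (28, -10.5, 12.5) True (28, 5, 12.5) True (26, 9.5, 12.3) True (22, 9.7, 10.5) True (18, 9.6, 8.3) True (14, 9.3, 6) True (10, 8.8, 4.2) True (7, 8, 3) True (5, 3, 2.5) True (5, 0, 2.5) True (0, 0, 0.3) True False [-8.88980516e-06 -6.07945049e-05  6.76500744e-05]
0.008279691570328101
0.008676491443092777 14.8167
```

```bash
python3 - <<'E'
from h import *
manip.goto(*pose(28,-10.5,75)); manip.move_l(pose(28,-10.5,40)[0],.15); manip.pause(.1)
P,q=pose(28,-10.5,40); print(manip.get_ee_pos()-P,manip.get_time_s())
w=snap("wrist","w6"); s=snap("scene","s6"); t=snap("top","t6")
for n,x in(("eye",-.074),("eyeend",-.098),("hole",.074)):
  r=np.deg2rad(28);u=np.cos(r)*X+np.sin(r)*Z;nn=np.cross(u,Y); p=P-TZ*nn+x*u
  print(n,proj(s,p).round(1),proj(w,p+.004*nn).round(1),proj(t,p+.004*nn).round(1))
for n,q in(("head-",(-.096,0,.04)),("head+",(-.052,0,.04)),("headmid",(-.074,0,.04))): print(n,proj(s,D(q)).round(1),proj(w,D(q)).round(1),proj(t,D(q)).round(1))
a=cv2.resize(s["pixels"][170:290,220:380],(640,480),interpolation=cv2.INTER_CUBIC)
b=cv2.resize(w["pixels"][0:400:1,120:520],None,fx=.9,fy=.9)[:,:]
cv2.imwrite("pics/m6.png",cv2.hconcat([cv2.resize(a,(440,330)),cv2.resize(b,(360,330))]))
E
```

```text
[0.00037436 0.00055949 0.00067332] 16.2167
eye [332.3 201.9] [322.7  99.5] [345.5 209.4]
eyeend [339.5 203.2] [322.8  37.9] [344.9 199.8]
hole [280.  192.3] [322.4 376.7] [349.7 274.9]
head- [335.6 208.8] [322.7  52.8] [344.8 206.4]
head+ [319.5 214.9] [322.6 133.5] [345.5 227.5]
headmid [327.7 211.8] [322.7  96.9] [345.1 216.9]
```

View pics/m6.png

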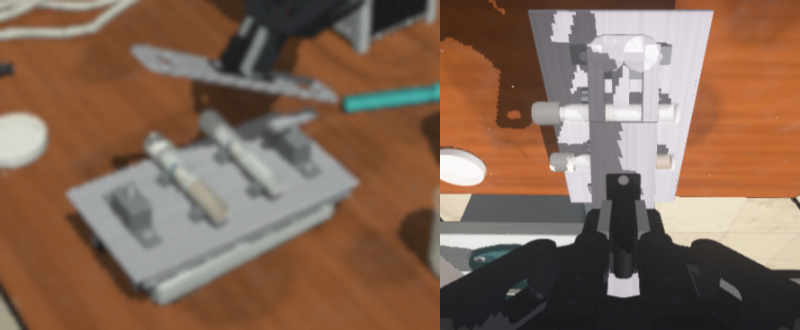

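The bar hangs tilted above the stud. In the wrist view the eye at (622,90) lies on the head's centre line, as predicted (column 622). I descend with contact stops and then touch the shank.

```bash
python3 - <<'E'
from h import *
def go(c,v,cn=None):
    p,q=pose(*c); r=manip.move_l(p,v,rotation=q,contact_N=cn); e=DR.T@(manip.get_ee_pos()-p)*1e3
    print(c,r,e.round(2),(DR.T@np.array(manip.get_ft_force())).round(1),round(manip.get_gripper_width(),4)); return r
ok=not go((28,-10.5,12.5),.06,6)
if ok: ok=not go((28,4,12.5),.05,6)
if ok: go((28,15,12.5),.015,5)
print(manip.get_time_s())
snap("wrist","w7");snap("scene","s7")
E
```

```text
(28, -10.5, 12.5) False [ 0.19  0.09 -0.27] [ 0.8  0.3 -1.1] 0.0088
(28, 4, 12.5) False [ 0.31 -0.02  0.23] [-1.  -0.  -2.1] 0.0085
(28, 15, 12.5) True [-6.25 -0.17 -1.17] [-1.8  1.1 -1. ] 0.0085
17.9583
```

```bash
python3 - <<'E'
from h import *
def go(c,v,cn=None):
    p,q=pose(*c); r=manip.move_l(p,v,rotation=q,contact_N=cn); e=DR.T@(manip.get_ee_pos()-p)*1e3
    print(c,r,e.round(2),(DR.T@np.array(manip.get_ft_force())).round(1),round(manip.get_gripper_width(),4)); return r
go((28,6.5,12.5),.03); manip.pause(.2); print((DR.T@np.array(manip.get_ft_force())).round(1))
go((28,13,12.5),.015,6); print((DR.T@np.array(manip.get_ft_force())).round(1))
w=snap("wrist","w8");s=snap("scene","s8"); print(manip.get_time_s())
for x in(6.5,8.7,11): 
  P,_=pose(28,x,12.5); r=np.deg2rad(28);u=np.cos(r)*X+np.sin(r)*Z;nn=np.cross(u,Y)
  print([ (proj(w,P-TZ*nn+.004*nn+d*u)-[220,0]).round(1) for d in(-.097,-.091,-.057)])
print([(proj(w,D(q))-[220,0]).round(1) for q in((-.096,0,.04),(-.052,0,.04))])
a=cv2.resize(w["pixels"][0:200,220:420],(560,560),interpolation=cv2.INTER_CUBIC); b=cv2.resize(s["pixels"][180:270,290:350],(240,360),interpolation=cv2.INTER_CUBIC)
cv2.imwrite("pics/m8.png",cv2.hconcat([a,cv2.copyMakeBorder(b,0,200,0,0,0)]))
E
```

```text
(28, 6.5, 12.5) False [ 0.07 -0.15 -0.17] [ 1.2  0.6 -1.9] 0.0087
[-0.3 -0.3 -2.2]
(28, 13, 12.5) True [-4.22 -0.16 -1.22] [-1.9 -0.2 -1.2] 0.0087
[-1.9 -0.2 -1.2]
19.0083
[array([101.8,  35.8]), array([101.8,  52.1]), array([101.8, 137. ])]
[array([101.8,  41.6]), array([101.8,  57.6]), array([101.8, 141.2])]
[array([101.8,  47.5]), array([101.8,  63.2]), array([101.8, 145.6])]
[array([101.7,  28.2]), array([101.8, 132.8])]
```

View pics/m8.png

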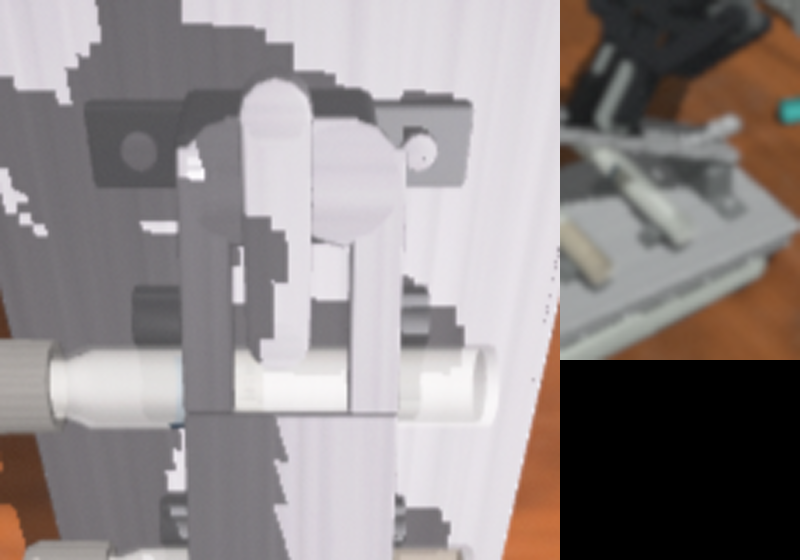

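The head's far end stands up through the eye (head tip at (277,80), eye's near edge at y=412). Shank contact and picture agree that the eye sits about 2.3 mm further +x than commanded, and that the bar is about 2 mm too far to +y. I apply both corrections and swing the bar down past the head.

```bash
cat >> h.py <<'E'
DX,OY=-2.25,-1.8
def go(c,v,cn=None):
    c=(c[0],c[1]+DX,c[2],OY); p,q=pose(*c); f=(DR.T@np.array(manip.get_ft_force())).round(1); r=manip.move_l(p,v,rotation=q,contact_N=cn); e=DR.T@(manip.get_ee_pos()-p)*1e3
    print(c,r,e.round(2),f,(DR.T@np.array(manip.get_ft_force())).round(1),np.round(manip.get_moment(),2),round(manip.get_gripper_width(),4)); return r
E
python3 - <<'E'
from h import *
from clr import W
go((28,9,12.5),.03); manip.pause(.1)
for c in W[3:9]:
    if go(c,.03,7): break
print(manip.get_time_s()); snap("wrist","w9"); snap("scene","s9")
E
```

```text
(28, 6.75, 12.5, -1.8) False [ 0.11 -0.35 -0.19] [-1.2 -0.6 -1.6] [-0.2  0.3 -1.5] [ 0.01 -0.8   0.01] 0.0084
(26, 7.25, 12.3, -1.8) False [ 0.67 -0.05  0.21] [ 0.5 -0.2 -1.1] [-0.3  0.6 -1.3] [ 0.06 -0.77 -0.02] 0.0085
(22, 7.449999999999999, 10.5, -1.8) False [ 0.06 -0.01  0.19] [-0.3  0.6 -1.3] [-0.9 -0.6 -1.3] [-0.01 -0.67 -0.01] 0.0083
(18, 7.35, 8.3, -1.8) False [-0.23 -0.    0.12] [-0.9 -0.6 -1.3] [-0.8 -0.6 -1.4] [ 0.03 -0.63 -0.07] 0.0088
(14, 7.050000000000001, 6, -1.8) False [-0.38 -0.01  0.11] [-0.8 -0.6 -1.4] [-0.8 -0.1 -1.7] [-0.05 -0.48 -0.  ] 0.0086
(10, 6.550000000000001, 4.2, -1.8) False [-0.38  0.01  0.14] [-0.8 -0.1 -1.7] [ 0.4  0.1 -2. ] [ 0.03 -0.4  -0.  ] 0.0086
(7, 5.75, 3, -1.8) False [-0.19 -0.03  0.09] [ 0.4  0.1 -2. ] [ 0.6  1.  -1.7] [-0.02 -0.29 -0.03] 0.0089
21.4667
```

```bash
python3 - <<'E'
from h import *
for c in [(6,4,2.8),(5,.5,2.5)]:
    if go(c,.04,7): raise SystemExit("contact")
w=snap("wrist","w10"); s=snap("scene","s10")
print("hole/pin in wrist", proj(w,D([.074,0,.034])).round(1))
for c in [(3,.5,1.6),(1.5,.5,.8),(0,.5,-.5)]:
    if go(c,.03,8): break
print(manip.get_time_s())
w=snap("wrist","w11"); s=snap("scene","s11")
a=cv2.resize(w["pixels"][0:400,170:470],(450,600)); b=cv2.resize(s["pixels"][180:280,240:355],(345,300),interpolation=cv2.INTER_CUBIC)
t=snap("top","t11")["pixels"][195:310,300:390]; t=cv2.resize(t,(345,300),interpolation=cv2.INTER_CUBIC)
cv2.imwrite("pics/m11.png",cv2.hconcat([a,cv2.vconcat([b,t])]))
E
```

```text
(6, 1.75, 2.8, -1.8) False [-0.32 -0.03  0.02] [-0.3 -0.2 -1.4] [-1.3 -0.8 -1.2] [ 0.05 -0.27  0.01] 0.0084
(5, -1.75, 2.5, -1.8) False [ 0.16 -0.02  0.01] [-1.3 -0.8 -1.2] [-0.3  0.3 -1.5] [ 0.02 -0.27  0.01] 0.0086
hole/pin in wrist [324.7 368.9]
(3, -1.75, 1.6, -1.8) False [ 0.81 -0.1   0.03] [-0.1 -1.  -1.4] [ 0.7 -0.4 -1.1] [-0.01 -0.19 -0.  ] 0.0082
(1.5, -1.75, 0.8, -1.8) False [ 0.32 -0.06  0.06] [ 0.7 -0.4 -1.1] [ 0.1 -0.8 -1.4] [ 0.01 -0.17 -0.03] 0.0082
(0, -1.75, -0.5, -1.8) True [-2.51  0.29  0.93] [ 0.1 -0.8 -1.4] [0.4 0.3 5.3] [-0.13  0.27  0.02] 0.0087
22.8917
```

View pics/m11.png

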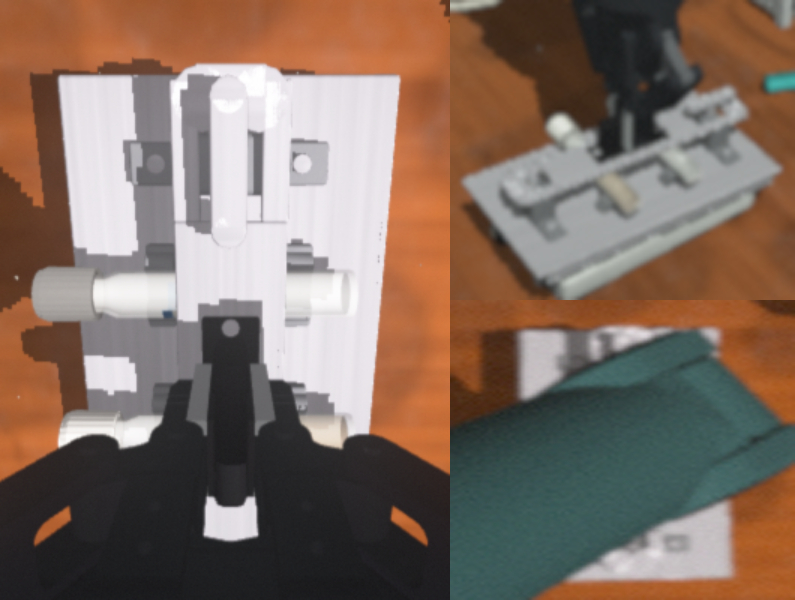

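The bar is under the head: the head spans y 75–245 and the eye's near edge is at y=222. It is nearly flat, with the hole end over the pin. I read the state, then lower it fully.

```bash
python3 - <<'E'
from h import *
def st():
    p,q=pose(0,.5+DX,0,OY); o=np.array(manip.get_orientation()); z=Ro.from_quat(o[[1,2,3,0]]).as_matrix()[:,2]
    print("d",(DR.T@(manip.get_ee_pos()-p)*1e3).round(2),"tilt",np.rad2deg(np.arcsin(z@X)).round(2),(DR.T@np.array(manip.get_ft_force())).round(1),(DR.T@np.array(manip.get_moment())).round(2))
st(); manip.pause(.3); st()
go((1.5,.5,1.5),.03); st()
print(go((0,.5,.3),.02,12)); st()
print(go((0,.5,-.6),.02,12)); st()
print(manip.get_time_s())
E
```

```text
d [-2.49  0.24  0.42] tilt -0.32 [-0.1 -0.5  6.4] [ 0.02 -0.26 -0.01]
d [-2.51  0.29  0.43] tilt -0.32 [-0.  -0.4  6.2] [-0.03 -0.29 -0.04]
(1.5, -1.75, 1.5, -1.8) False [-0.68 -0.15 -0.15] [-0.  -0.4  6.2] [ 0.1  0.2 -1.5] [-0.02 -0.17  0.  ] 0.0088
d [-0.86 -0.15  3.29] tilt 1.48 [ 0.1  0.2 -1.5] [0.02 0.17 0.  ]
(0, -1.75, 0.3, -1.8) False [-0.14  0.05  0.16] [ 0.1  0.2 -1.5] [-0.9  0.4  0.8] [-0.   -0.3   0.01] 0.0086
False
d [-0.14  0.05  0.46] tilt -0.04 [-0.9  0.4  0.8] [0.01 0.3  0.01]
(0, -1.75, -0.6, -1.8) False [-0.13  0.08  1.01] [-0.9  0.4  0.8] [ 0.5 -1.7 11.7] [0.28 0.17 0.04] 0.0084
False
d [-0.13  0.08  0.41] tilt -0.04 [ 0.5 -1.7 11.7] [-0.28 -0.16  0.07]
24.1833
```

```bash
python3 - <<'E'
from h import *
go((0,.5,.2),.02)
manip.command_gripper(.03); manip.pause(.2)
p,q=pose(0,.5+DX,0,OY); manip.move_l(p+.06*Z,.1); manip.move_l(p+.16*Z,.25)
w=snap("wrist","w12"); print(manip.get_time_s())
manip.goto([.45,.15,.3],quat([0,0,-1],[0,-1,0])); print(manip.get_time_s())
s=snap("scene","s12"); t=snap("top","t12")
a=cv2.resize(w["pixels"][30:380,200:460],(420,565)); b=cv2.resize(s["pixels"][200:280,240:355],(380,264),interpolation=cv2.INTER_CUBIC)
t=cv2.resize(t["pixels"][175:310,300:440],(380,301),interpolation=cv2.INTER_CUBIC)
cv2.imwrite("pics/m12.png",cv2.hconcat([a,cv2.vconcat([b,t])]))
E
```

```text
(0, -1.75, 0.2, -1.8) False [0.22 0.03 0.23] [ 0.5 -1.7 11.7] [ 0.7 -1.1  6.7] [0.19 0.04 0.02] 0.0085
26.325
27.6333
```

View pics/m12.png

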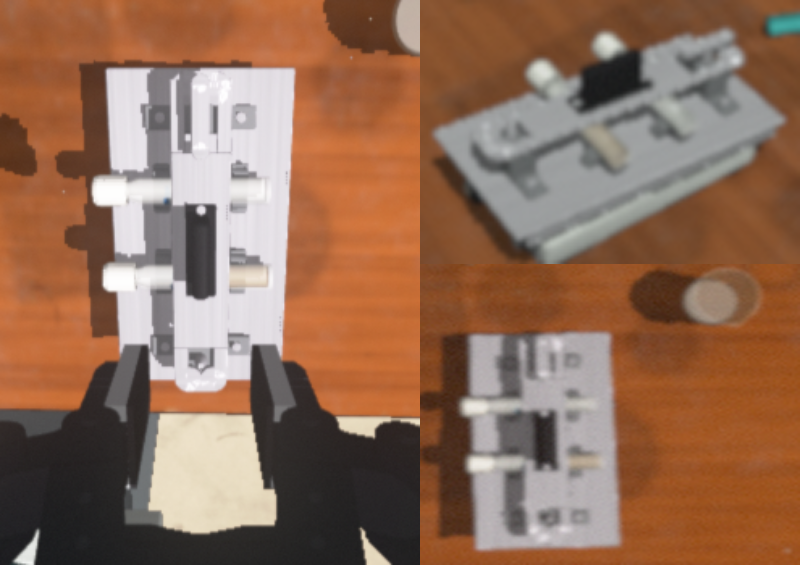

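The bar lies flat. The pin stands in the hole at (200,358), the stud head sits over the eye at (205,110), both vials are in their saddles under the bar, and the beaker is untouched. I hand it in.

```bash
python3 -c "
from cell import manip
print(manip.close_job())"
```

```text
the job is handed in; nothing more can be done
None
```

I put the loose vial in the empty saddles, locked both vials in with the keeper bar (flat on its supports, on stud and pin) and handed the job in at about 28 s; the final pictures showed it all in place, but the hand-in call returned no verdict.

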